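# Turned pieces back to their own drying trays

### The job

The three lacquered turnings stand in one another's drying trays: move each one into the tray of its own colour (red pepper mill in the red tray, blue jar in the blue, yellow candlestick in the yellow), standing upright and flat on the tray's floor, with the grey spare tray left empty at the end. Their undersides are still tacky, so never stand a piece on the bare bench; the grey spare tray is there to park one in meanwhile. Set them down without dropping or toppling any, and leave the wax tin, brush and sanding block where they are.

Things in the scene. Friction and masses are not known exactly. Their poses are not given: they have to be found in the camera images.
- mill: Red pepper mill of turned wood with a thin natural-wood collar, one solid piece, round, 120 mm tall, 0.14 to 0.28 kg. Foot 58 mm diameter, narrowing to a 34 mm waist; its head is an upright cylinder of 44 mm diameter from 76 to 112 mm above the foot (good to grip at about 96 mm). Origin: centre of its underside; z up its axis.
- jar: Blue turned jar with its lid fixed on, one solid piece, round, 106 mm tall, 0.14 to 0.28 kg. Belly 62 mm diameter (foot 54 mm), lid 64 mm diameter up to 60 mm, its dome rising to 70 mm; on it a tall knob, an upright cylinder of 26 mm diameter from 70 to 102 mm above the foot (good to grip at about 93 mm). Origin: centre of its underside; z up its axis.
- candlestick: Yellow turned candlestick, round, 110 mm tall, 0.13 to 0.25 kg. Foot 62 mm diameter and 10 mm thick, stem 22 mm diameter, and a candle cup on top, an upright cylinder of 38 mm diameter from 78 to 110 mm above the foot (good to grip at about 96 mm), with a dark round spot on its top. Origin: centre of its underside; z up its axis.
- tray_red: Red round drying tray, fixed to the bench: a dish of 96 mm outer diameter with a 5 mm thick upright rim, 86 mm wide inside. Its flat floor lies 14 mm and its rim 22 mm above the bench. Origin: centre of its underside, on the bench; z up. Holds one piece at a time. The red mill belongs here.
- tray_blue: Blue round drying tray, fixed to the bench: a dish of 96 mm outer diameter with a 5 mm thick upright rim, 86 mm wide inside. Its flat floor lies 14 mm and its rim 22 mm above the bench. Origin: centre of its underside, on the bench; z up. Holds one piece at a time. The blue jar belongs here.
- tray_yellow: Yellow round drying tray, fixed to the bench: a dish of 96 mm outer diameter with a 5 mm thick upright rim, 86 mm wide inside. Its flat floor lies 14 mm and its rim 22 mm above the bench. Origin: centre of its underside, on the bench; z up. Holds one piece at a time. The yellow candlestick belongs here.
- tray_spare: Plain grey round drying tray, fixed to the bench: a dish of 96 mm outer diameter with a 5 mm thick upright rim, 86 mm wide inside. Its flat floor lies 14 mm and its rim 22 mm above the bench. Origin: centre of its underside, on the bench; z up. Holds one piece at a time. The spare one: empty at the start and in the end.
- wax_tin: Bystander: flat round closed wax tin with green sides and a pale metal top, 68 mm diameter, 35 mm tall, loose. Origin: centre of its underside.
- brush: Bystander: a hand brush with a long handle lying on the bench, about 200 mm long and 20 mm high, loose. Origin: under its middle; x along it from handle to bristles.
- sanding_block: Bystander: cork sanding block with a black sole, 100 x 60 x 36 mm (x, y, z), loose. Origin: centre of its underside.
Mind the look-alikes: they are no part of the job. What is meant by the candlestick is not green, and is the smaller of those in its own colour.

How it is judged:
At the end, for the whole second after the job is handed in: Each piece stands upright (within 0.12 rad) and at rest on the floor of the tray of its own colour, its axis within 15 mm of the tray's centre and its underside 10 to 18 mm above the bench, released; so the grey tray is empty (horizontal distance between mill and tray_red below 0.015 m and z of mill in the frame of tray_red between 0.01 and 0.018 m and angle between each of mill, jar, candlestick's own z axis and vertical below 0.12 rad and linear speed of each of mill, jar, candlestick below 0.02 m/s and angular speed of each of mill, jar, candlestick below 0.2 rad/s and horizontal distance between jar and tray_blue below 0.015 m and z of jar in the frame of tray_blue between 0.01 and 0.018 m and horizontal distance between candlestick and tray_yellow below 0.015 m and z of candlestick in the frame of tray_yellow between 0.01 and 0.018 m); the robot touches nothing.
It fails at once if a piece stood on the bare bench (height (world z) of any of mill, jar, candlestick below 0.007 m).
It fails at once if a piece was toppled (angle between any of mill, jar, candlestick's own z axis and vertical above 0.8 rad).
It fails at once if a piece was dropped (fell freely by about 2 cm or more) ((linear speed of mill above 0.6 m/s and contact force between the fingers and mill below 0.01 N) or (linear speed of jar above 0.6 m/s and contact force between the fingers and jar below 0.01 N) or (linear speed of candlestick above 0.6 m/s and contact force between the fingers and candlestick below 0.01 N)).
It fails at once if the wax tin, brush or sanding block was pushed out of its place (over 3 cm) (distance of any of wax_tin, brush, sanding_block from where it was at the start of the episode above 0.03 m).
It also fails if it takes over 99 s, if anything falls off the work surface, if the arm or the gripper's body presses on something with over 40 N, if the wrist force passes 120 N, or if a joint passes its speed limit or range.

### The arm

A 7-joint arm with a two-finger parallel gripper is mounted at the origin on the work surface. World frame = base frame: x ahead of the robot, y to its left, z up, the work surface at z = 0. Lengths are in m, angles in rad, forces in N, time in s.
With the tool pointing down it reaches from about 0.425 to 0.925 m from the base axis. Payload 6.8 kg.
Tool frame: the origin (TCP) lies midway between the tips of the shut fingers; the grasp point (between the pads) lies 19 mm behind it; z points along the fingers, y is the line along which they close (so a half turn about z gives the same grasp; the last joint's range is limited). The gripper opens to 85 mm and grips with 20 to 120 N. Pads are 22 mm wide; open, the fingers measure 114 mm over their backs; the gripper's body (76 mm by 85 mm) begins 54 mm behind the grasp point. The pads swing forward as they close: fully open they stand 13 mm farther back than shut.
Start: joints at [-1.366, 0.477, 0.022, 1.555, -0.011, 1.109, -0.083], TCP at [0.208, 0.642, 0.199] pointing down, gripper open.
Joint ranges: [-2.96, 2.96], [-0.34, 2.1], [-1.41, 1.46], [0.24, 2.44], [-1.37, 4.51], [0.17, 1.92], [-2.96, 2.96]. Speed limits (rad/s): [2.39, 2.39, 3.14, 3.14, 3.14, 3.14, 3.14].

### API

Orientations are given as a unit quaternion [w, x, y, z].
In Python, from station import * gives the robot as it stands. The module is installed in compiled form; this text tells all that it offers.
- The arm moves only by the shell command python3 -m jog 'ROWS' [OPENING] [FORCE]. ROWS is JSON, a list of rows, each an object of numbers: "x", "y", "z": the shift along the tool's x, y, z in m; "ax", "ay", "az": the turn, a rotation vector about the tool's x, y, z in rad. In form: [{"x": .., "y": .., "z": .., "ax": .., "ay": .., "az": ..}, ...]. A call has 1 to 12 rows; each row is the pose to reach, as a shift and turn from the pose commanded when the call began, along the tool's axes at that moment; what a row does not reach only later rows make up. A row lasts 1/10 s, in which the tool goes at most 50 mm and 8.59 degrees, less where a joint would pass 70% of its speed; a pose out of reach is approached as far as the arm can. A call with a gripper value outside its range is refused whole. OPENING is the opening, from 0 (shut) to 1 (fully open), set as the call begins (- or left out, the last holds). The fingers move at their own pace and stop on an object; FORCE is the grip in N (left out, the last holds). Time passes only in rows, so rows that repeat a pose let the fingers close. It gives the time, the measured TCP pose, the force, the opening and the grip force at its end, in the units of the state.
- get_obs(): the state, without advancing time (a new reading comes with each control period).
- read_camera(name): name is "scene" or "top" or "wrist"; returns the picture (384x512x3 uint8, red, green, blue); there is no depth.
- camera_params(name): a dict with "K" (3x3 intrinsics, pixels), "D" ([k1, k2, p1, p2, k3] as OpenCV has them; the pictures are not rectified), "origin" and "attitude" of the camera in the world. Camera axes: x right, y up, looking along -z (the intrinsics and any distortion apply to the point x, -y, -z); pixel columns grow to the right and rows downward; lengths in m; the calibration is good to about 2 mm. A picture is of the moment at which its call begins: read the wrist's pose just before it. camera_params takes no time and is no camera call; for the wrist camera it gives the pose at the moment of the call.
- hand_in(): hands the job in; it is judged then, once.
The state is a dict: "t": time; "q": joint angles; "joint_vel": joint speeds; "joint_torque": joint torques, N m; "eef_pos": TCP position; "tool_rot": TCP orientation; "contact_force": force on the tool from outside, world axes, zero at the start; "torque": the same for the moment, N m; "gripper_width": opening from 0.0 (shut) to 1.0 (fully open); "grasp_force": force on a finger pad.
Only numpy, scipy, OpenCV 4.12 (cv2) and the standard library are available. Lean on these libraries where they do the work, as an engineer would, in place of code of your own. Each camera call takes 0.05 s, during which the arm holds its last target. There are 200 camera calls.

## Working session

There is one attempt and no reset: what is moved stays moved. The work goes in short steps, Python scripts to look and compute and a shell command to move; the robot and the scene stay as the last step left them, time stands still between calls to the robot, and variables do not carry over. Pictures are saved under pics/ and viewed, at most 14 in all, crops included, and the job is handed in when it is done.

```bash
mkdir -p pics; python3 - <<'E'
from station import *
import cv2
for n in("top","scene"):
    im=read_camera(n); cv2.imwrite(f"pics/{n}0.png",cv2.resize(im[:,:,::-1],(800,600),interpolation=cv2.INTER_CUBIC))
    p=camera_params(n);print(n,p)
o=get_obs();print(o)
E
```

```text
top {'K': array([[386.87996372,   0.        , 255.94414073],
       [  0.        , 386.87996372, 186.87583953],
       [  0.        ,   0.        ,   1.        ]]), 'D': array([-0.10416157,  0.        ,  0.        ,  0.        ,  0.        ]), 'origin': array([ 0.48362418, -0.00906712,  0.89236798]), 'attitude': array([ 0.71312389,  0.02968798, -0.03447801, -0.69956001])}
scene {'K': array([[367.00465032,   0.        , 254.29096459],
       [  0.        , 367.00465032, 188.05763755],
       [  0.        ,   0.        ,   1.        ]]), 'D': array([0.00585393, 0.        , 0.        , 0.        , 0.        ]), 'origin': array([0.79762527, 0.40136558, 0.77384542]), 'attitude': array([0.21179529, 0.06764332, 0.26731824, 0.93760765])}
{'t': 0.1, 'q': array([-1.36610404,  0.47776383,  0.02235112,  1.55632963, -0.01149143,
        1.10931019, -0.08309978]), 'joint_vel': array([-1.29224377e-03, -3.09630571e-03, -2.37204972e-03, -1.96603696e-03,
       -6.75944435e-04,  1.44131571e-05,  1.54245202e-03]), 'joint_torque': array([ 3.67274435e-03, -5.97761142e+01,  1.61301412e+00, -2.81956297e+01,
        1.27311173e-02,  4.93388419e-03,  9.35953267e-06]), 'eef_pos': array([0.20755103, 0.64168621, 0.19800174]), 'tool_rot': array([-6.38070842e-05,  1.55751010e-01,  9.87795989e-01, -8.38894804e-04]), 'contact_force': array([ 0.62831981, -1.17203278,  0.29346213]), 'torque': array([ 0.0161985 , -0.00861313, -0.02783478]), 'grasp_force': 0.0, 'gripper_width': 1.0022473582110598}
```

View pics/top0.png

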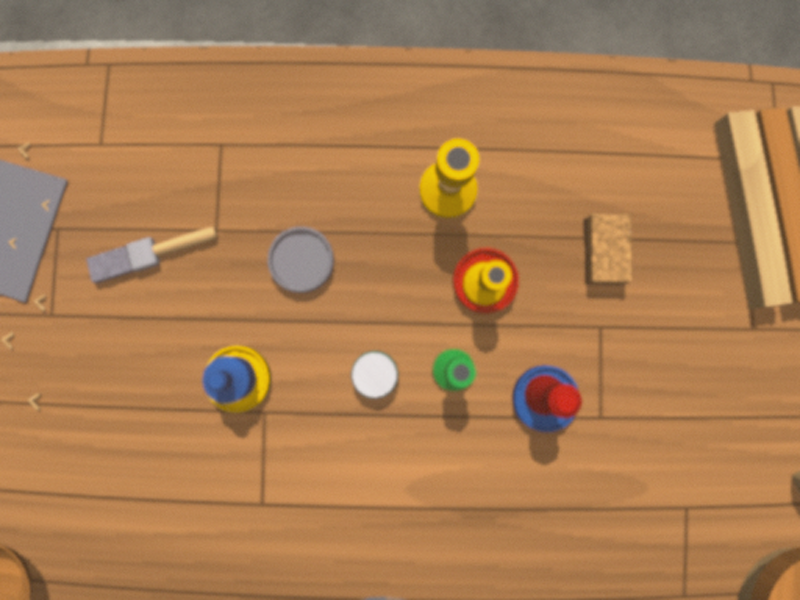

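View pics/scene0.png

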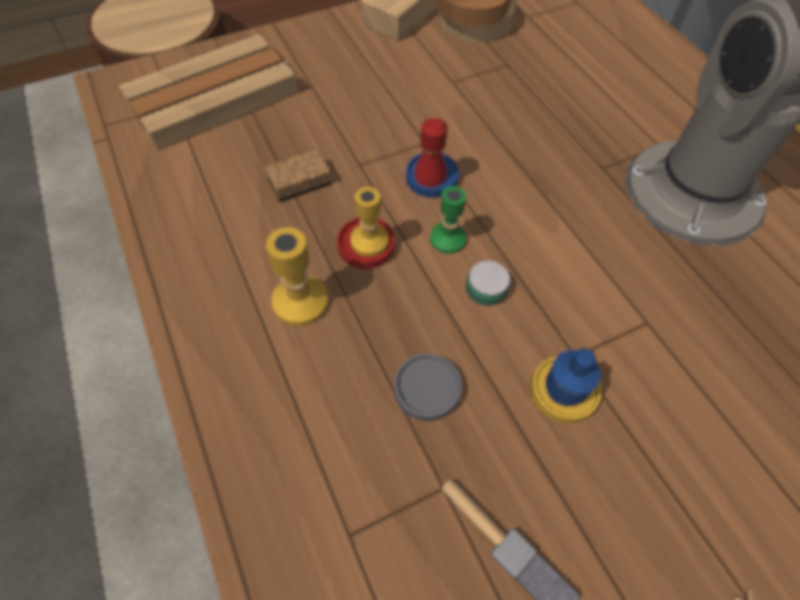

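Top view (800x600): candlestick in the red tray (486,281), mill in the blue tray (547,400), jar in the yellow tray (238,379), spare tray at (301,261). The green stick and the big yellow stick are the look-alikes.

```bash
cat > h.py <<'E'
from station import *
import numpy as np, cv2
from scipy.spatial.transform import Rotation as R
def rot(q): return R.from_quat(np.roll(q,-1))
def world(p,uv,z,s=1.5625):
    uv=(np.array(uv,float)+.5)/s-.5
    n=cv2.undistortPoints(uv.reshape(1,1,2),p["K"],p["D"])[0,0]
    d=rot(p["attitude"]).apply([n[0],-n[1],-1]); o=np.array(p["origin"])
    return (o+d*(z-o[2])/d[2])
def proj(p,X):
    c=rot(p["attitude"]).inv().apply(np.array(X)-p["origin"])*[1,-1,-1]
    return cv2.projectPoints(c.reshape(1,3),np.zeros(3),np.zeros(3),p["K"],p["D"])[0][0,0]
def shift(target,yaw=None):
    "shift in tool axes from present pose to target TCP"
    o=get_obs(); return rot(o["tool_rot"]).inv().apply(np.array(target)-o["eef_pos"])
E
python3 - <<'E'
from h import *
t=camera_params("top");s=camera_params("scene")
for n,a,b,z in [("spare",(301,261),(429,386),.022),("yel",(238,379),(568,387),.022),("red",(486,281),(367,242),.022),("blue",(547,400),(433,174),.022),
 ("candle",(496,275),(368,196),.124),("mill",(566,400),(434,126),.134),("jar",(221,381),(585,357),.12),
 ("big",(458,159),(287,242),.16),("green",(461,373),(454,195),.11),("tin",(375,375),(490,275),.035)]:
    print(n,world(t,a,z)[:2].round(4),world(s,b,z)[:2].round(4))
o=get_obs();r=rot(o["tool_rot"]).as_matrix();print(r.round(3))
w=camera_params("wrist");print(w, r.T@(w["origin"]-o["eef_pos"]))
print((R.from_matrix(r.T)*rot(w["attitude"])).as_matrix().round(3))
E
```

```text
spare [0.6058 0.131 ] [0.6108 0.1384]
yel [0.4331 0.2167] [0.4343 0.2236]
red [ 0.5818 -0.1386] [ 0.5865 -0.1298]
blue [ 0.4114 -0.2284] [ 0.4184 -0.2182]
candle [ 0.5783 -0.1363] [ 0.5787 -0.1356]
mill [ 0.4209 -0.2244] [ 0.4249 -0.2183]
jar [0.4357 0.2132] [0.4388 0.2222]
big [ 0.719  -0.0825] [ 0.7218 -0.0775]
green [ 0.452 -0.094] [ 0.4538 -0.0933]
tin [0.444  0.0191] [0.4432 0.0191]
[[-0.951  0.308 -0.   ]
 [ 0.308  0.951 -0.002]
 [-0.    -0.002 -1.   ]]
{'K': array([[329.78023232,   0.        , 257.22331878],
       [  0.        , 329.78023232, 192.01493933],
       [  0.        ,   0.        ,   1.        ]]), 'D': array([-0.09431783,  0.        ,  0.        ,  0.        ,  0.        ]), 'origin': array([0.14556857, 0.6616071 , 0.37307606]), 'attitude': array([ 0.80146716, -0.10673736, -0.07661104,  0.58342804])} [ 0.06508126 -0.00041129 -0.17508268]
[[ 0.     0.966  0.26 ]
 [ 1.    -0.     0.   ]
 [ 0.     0.26  -0.966]]
```

```bash
python3 - <<'E'
from h import *
print(shift([.435,.215,.22]).round(4))
E
```

```text
[-0.3477 -0.336  -0.0214]
```

```bash
python3 -m jog '[{"x":-0.03,"y":-0.03,"z":-0.005},{"x":-0.07,"y":-0.07,"z":-0.01},{"x":-0.348,"y":-0.336,"z":-0.021},{"x":-0.348,"y":-0.336,"z":-0.021},{"x":-0.348,"y":-0.336,"z":-0.021},{"x":-0.348,"y":-0.336,"z":-0.021},{"x":-0.348,"y":-0.336,"z":-0.021},{"x":-0.348,"y":-0.336,"z":-0.021},{"x":-0.348,"y":-0.336,"z":-0.021},{"x":-0.348,"y":-0.336,"z":-0.021},{"x":-0.348,"y":-0.336,"z":-0.021},{"x":-0.348,"y":-0.336,"z":-0.021}]' 1 40
python3 -m jog '[{"x":0},{"x":0},{"x":0}]'
cat > snap.py <<'E'
from h import *; import sys,pickle
p=camera_params("wrist");o=get_obs();im=read_camera("wrist")
cv2.imwrite(f"pics/{sys.argv[1]}.png",cv2.resize(im[:,:,::-1],(800,600),interpolation=cv2.INTER_CUBIC))
pickle.dump(p,open(f"{sys.argv[1]}.pkl","wb"));print(o["t"],o["eef_pos"].round(4),o["tool_rot"].round(4),o["q"].round(2))
E
python3 snap.py w1
```

```text
0.1 [0.2076 0.6417 0.198 ] [-1.000e-04  1.558e-01  9.878e-01 -8.000e-04] [-1.37  0.48  0.02  1.56 -0.01  1.11 -0.08]validation failed for argument at $[0]...
validation failed for argument at $[0]...
```

View pics/w1.png

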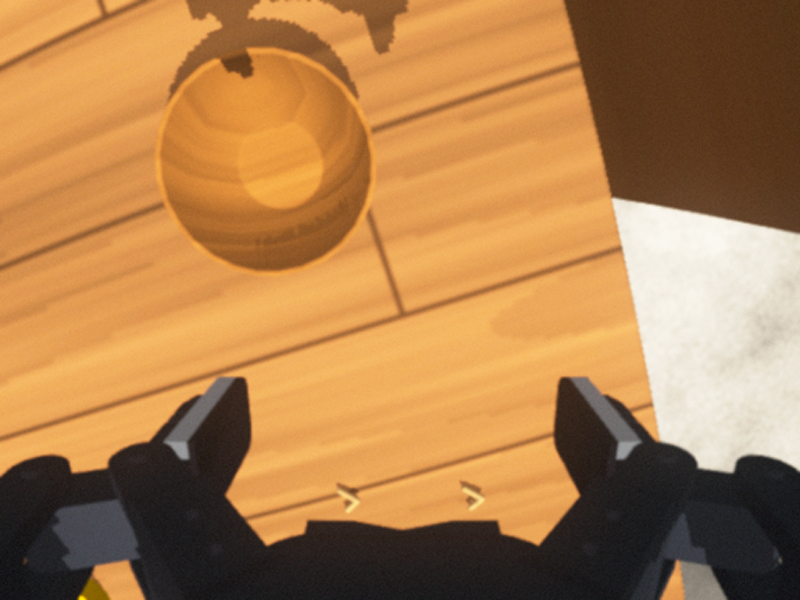

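The picture shows only the start view (a wooden bowl, fingers); the jog was refused because every key is required. I'm retrying with full rows.

```bash
python3 -m jog '[{"x":-0.03,"y":-0.03,"z":-0.005,"ax":0,"ay":0,"az":0},{"x":-0.07,"y":-0.07,"z":-0.01,"ax":0,"ay":0,"az":0},{"x":-0.348,"y":-0.336,"z":-0.021,"ax":0,"ay":0,"az":0},{"x":-0.348,"y":-0.336,"z":-0.021,"ax":0,"ay":0,"az":0},{"x":-0.348,"y":-0.336,"z":-0.021,"ax":0,"ay":0,"az":0},{"x":-0.348,"y":-0.336,"z":-0.021,"ax":0,"ay":0,"az":0},{"x":-0.348,"y":-0.336,"z":-0.021,"ax":0,"ay":0,"az":0},{"x":-0.348,"y":-0.336,"z":-0.021,"ax":0,"ay":0,"az":0},{"x":-0.348,"y":-0.336,"z":-0.021,"ax":0,"ay":0,"az":0},{"x":-0.348,"y":-0.336,"z":-0.021,"ax":0,"ay":0,"az":0},{"x":-0.348,"y":-0.336,"z":-0.021,"ax":0,"ay":0,"az":0},{"x":-0.348,"y":-0.336,"z":-0.021,"ax":0,"ay":0,"az":0}]' 1 40
python3 snap.py w2; python3 -c "
from h import *;print(shift([.435,.215,.22]).round(4))"
```

```text
t: 1.35
eef_pos: [0.4356, 0.2147, 0.2199]
tool_rot: [-0.0, 0.157, 0.988, 0.0]
contact_force: [-0.1, 0.1, 0.2]
gripper_width: 0.999
grasp_force: 0.0
1.35 [0.4356 0.2147 0.2199] [-1.000e-04  1.570e-01  9.876e-01  1.000e-04] [-0.8   0.14  0.24  1.98 -0.04  1.02  0.71]
[-0.0003 -0.001  -0.0002]
```

View pics/w2.png

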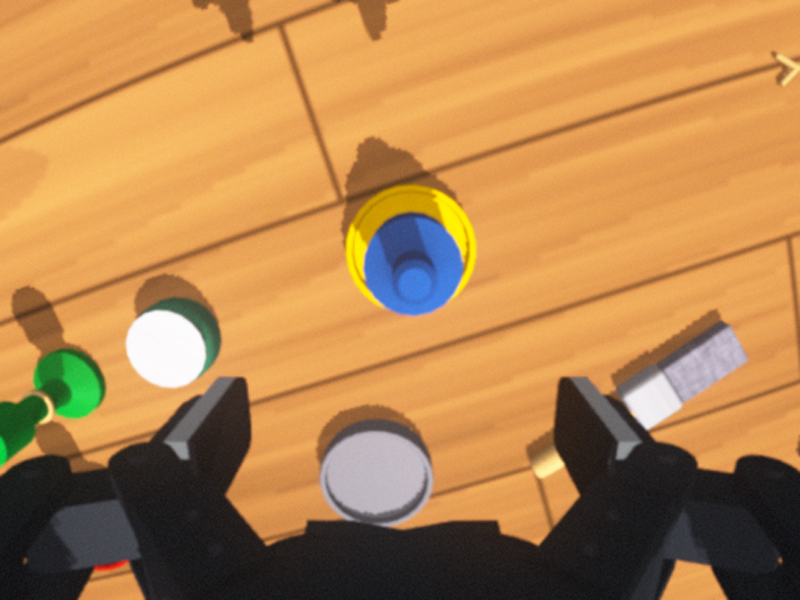

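The jar's knob top is centred at (413,282), the yellow tray's rim spans x 347–477 with its top at 185, and the spare tray's rim is centred at about (376,472).

```bash
cat > m.py <<'E'
import sys,pickle; from h import *
p=pickle.load(open(sys.argv[1]+".pkl","rb"))
for a in sys.argv[2:]:
    u,v,z=map(float,a.split(",")); print(a,world(p,(u,v),z)[:2].round(4))
# usage: m.py pic u,v,z ; predicted rim extents for tray centre:
def rim(p,x,y,r=.048,z=.022):
    P=np.array([(proj(p,[x+r*np.cos(t),y+r*np.sin(t),z])+.5)*1.5625-.5 for t in np.linspace(0,6.28,60)]);return P.min(0).round(),P.max(0).round()
E
python3 m.py w2 413,282,.119 376,470,.022 412,247,.022
python3 - <<'E'
import sys;sys.argv=["m","w2"]
from m import *
print(rim(p,.4331,.2167),rim(p,.6058,.131),(proj(p,[.4331,.2167,.119])+.5)*1.5625)
E
```

```text
413,282,.119 [0.4363 0.2204]
376,470,.022 [0.6015 0.1374]
412,247,.022 [0.4331 0.2227]
(array([339., 183.]), array([470., 313.])) (array([313., 425.]), array([428., 523.])) [405.35736867 279.19540023]
```

```bash
python3 -c "
from h import *;print(shift([.4365,.221,.088]).round(4))"
```

```text
[0.     0.0051 0.1318]
```

```bash
python3 -m jog '[{"x":0,"y":0.006,"z":0.02,"ax":0,"ay":0,"az":0},{"x":0,"y":0.006,"z":0.05,"ax":0,"ay":0,"az":0},{"x":0,"y":0.006,"z":0.08,"ax":0,"ay":0,"az":0},{"x":0,"y":0.006,"z":0.105,"ax":0,"ay":0,"az":0},{"x":0,"y":0.006,"z":0.12,"ax":0,"ay":0,"az":0},{"x":0,"y":0.006,"z":0.128,"ax":0,"ay":0,"az":0},{"x":0,"y":0.006,"z":0.132,"ax":0,"ay":0,"az":0},{"x":0,"y":0.006,"z":0.132,"ax":0,"ay":0,"az":0}]'
python3 snap.py w3
```

```text
t: 2.2
eef_pos: [0.437, 0.222, 0.0879]
tool_rot: [-0.0, 0.155, 0.988, 0.0]
contact_force: [0.1, 0.8, 0.5]
gripper_width: 0.998
grasp_force: 0.0
2.2 [0.437  0.222  0.0879] [-1.000e-04  1.551e-01  9.879e-01  1.000e-04] [-0.78  0.33  0.21  2.1  -0.1   0.72  0.76]
```

View pics/w3.png

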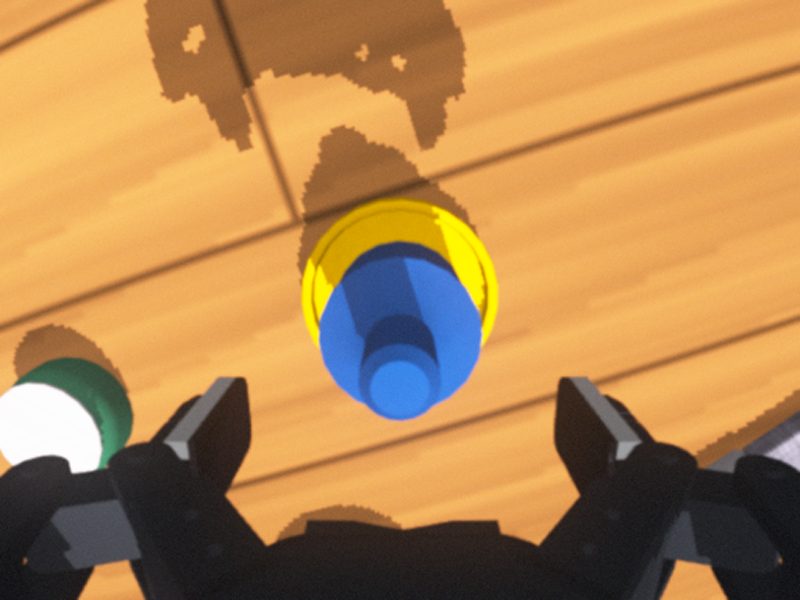

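The knob at (400,388) sits centred between the fingers; the yellow rim spans x 303–497 with its top at 199. I'm closing and lifting.

```bash
python3 - <<'E'
import sys;sys.argv=["m","w3"]
from m import *
for x,y in((.4331,.2227),(.4343,.2200)): print(rim(p,x,y))
print(world(p,(400,388),.119))
E
python3 -m jog '[{"x":0,"y":0,"z":0,"ax":0,"ay":0,"az":0},{"x":0,"y":0,"z":0,"ax":0,"ay":0,"az":0},{"x":0,"y":0,"z":0,"ax":0,"ay":0,"az":0},{"x":0,"y":0,"z":0,"ax":0,"ay":0,"az":0},{"x":0,"y":0,"z":0,"ax":0,"ay":0,"az":0},{"x":0,"y":0,"z":0,"ax":0,"ay":0,"az":0},{"x":0,"y":0,"z":0,"ax":0,"ay":0,"az":0},{"x":0,"y":0,"z":0,"ax":0,"ay":0,"az":0}]' 0 40
python3 -m jog '[{"x":0,"y":0,"z":-0.01,"ax":0,"ay":0,"az":0},{"x":0,"y":0,"z":-0.03,"ax":0,"ay":0,"az":0},{"x":0,"y":0,"z":-0.055,"ax":0,"ay":0,"az":0},{"x":0,"y":0,"z":-0.08,"ax":0,"ay":0,"az":0},{"x":0,"y":0,"z":-0.095,"ax":0,"ay":0,"az":0},{"x":0,"y":0,"z":-0.1,"ax":0,"ay":0,"az":0}]'
python3 -c "
from h import *;print(shift([.604,.137,.188]).round(4))"
```

```text
(array([303., 192.]), array([501., 384.]))
(array([298., 196.]), array([497., 388.]))
[0.43799897 0.2205069  0.119     ]
t: 3.05
eef_pos: [0.4373, 0.2212, 0.0879]
tool_rot: [-0.0, 0.156, 0.988, 0.0]
contact_force: [-1.1, 0.9, 1.3]
gripper_width: -0.003
grasp_force: 0.0
t: 3.65
eef_pos: [0.4383, 0.2218, 0.1902]
tool_rot: [0.001, 0.156, 0.988, 0.001]
contact_force: [0.2, 0.2, 0.3]
gripper_width: -0.0
grasp_force: 0.0
[-0.1837 -0.0297  0.0025]
```

Gripper closed on nothing. Looking again.

```bash
python3 snap.py w4; python3 - <<'E'
from h import *
p=camera_params("wrist");o=get_obs();print((proj(p,o["eef_pos"])+.5)*1.5625)
E
```

```text
3.65 [0.4383 0.2218 0.1902] [0.0013 0.1558 0.9878 0.0014] [-0.81  0.18  0.24  2.01 -0.05  0.95  0.72]
[403.83465679 348.54581937]
```

View pics/w4.png

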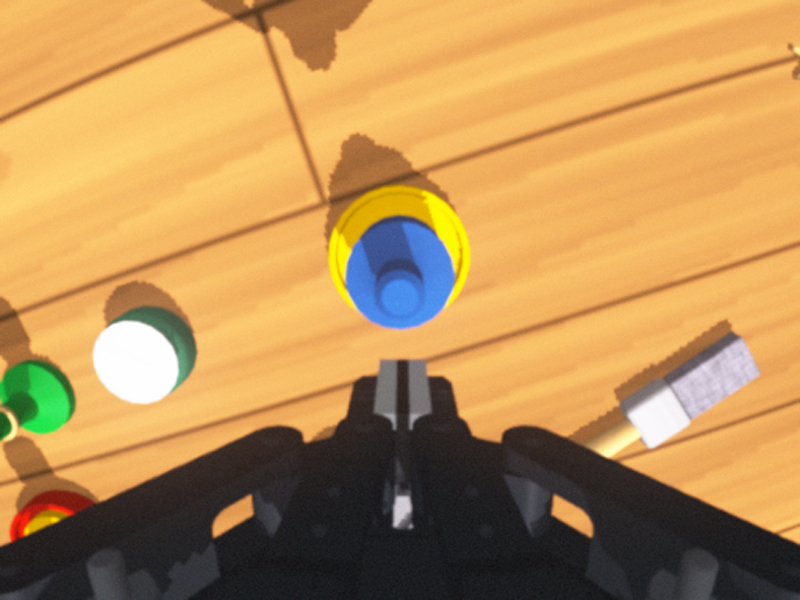

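Jar is undisturbed at knob (400,293). The shut fingertips appear at row 360 where I'd expect about 320, so I suspect the tips are not where the TCP reading says. I'll check with the scene camera, marking the predicted TCP.

```bash
python3 - <<'E'
from h import *
o=get_obs();out=[]
for n in("scene","top"):
    p=camera_params(n);im=read_camera(n)[:,:,::-1].copy()
    c=proj(p,o["eef_pos"]);print(n,c)
    for k in (0,-.03): 
        q=np.round(proj(p,o["eef_pos"]-np.array([0,0,k]))).astype(int)
        im[q[1],q[0]]=(0,255,255) if k==0 else (255,0,255)
    x,y=np.round(c).astype(int);x0=max(0,min(x-50,412));y0=max(0,min(y-70,244))
    print(n,x0,y0);out.append(cv2.resize(im[y0:y0+140,x0:x0+100],None,fx=4,fy=4,interpolation=cv2.INTER_NEAREST))
cv2.imwrite("pics/c5.png",np.hstack(out))
E
```

```text
scene [385.55941707 211.10529687]
scene 336 141
top [125.77985189 244.24643219]
top 76 174
```

View pics/c5.png

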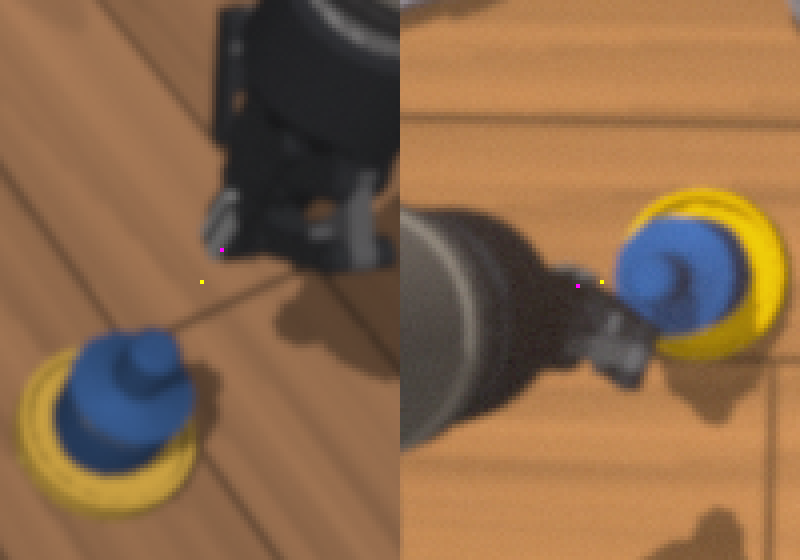

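The scene crop shows the shut fingertips near (210,255), about where a point 25–30 mm above the reported TCP would fall. The top crop agrees, so the real tips sit roughly 28 mm short of the reported TCP and closed just above the knob. I'll go lower and close gently.

```bash
python3 -c "
from h import *;print(shift([.4375,.2205,.070]).round(4))"
python3 -m jog '[{"x":0,"y":0,"z":0,"ax":0,"ay":0,"az":0},{"x":0,"y":0,"z":0,"ax":0,"ay":0,"az":0},{"x":0,"y":0,"z":0,"ax":0,"ay":0,"az":0},{"x":0,"y":0,"z":0,"ax":0,"ay":0,"az":0},{"x":0,"y":0,"z":0,"ax":0,"ay":0,"az":0},{"x":0,"y":0,"z":0.02,"ax":0,"ay":0,"az":0},{"x":0,"y":0,"z":0.05,"ax":0,"ay":0,"az":0},{"x":0,"y":0,"z":0.08,"ax":0,"ay":0,"az":0},{"x":0,"y":0,"z":0.1,"ax":0,"ay":0,"az":0},{"x":0,"y":0,"z":0.112,"ax":0,"ay":0,"az":0},{"x":0,"y":0,"z":0.118,"ax":0,"ay":0,"az":0},{"x":0,"y":0,"z":0.118,"ax":0,"ay":0,"az":0}]' 1 20
python3 -m jog '[{"x":0,"y":0,"z":0,"ax":0,"ay":0,"az":0},{"x":0,"y":0,"z":0,"ax":0,"ay":0,"az":0},{"x":0,"y":0,"z":0,"ax":0,"ay":0,"az":0},{"x":0,"y":0,"z":0,"ax":0,"ay":0,"az":0},{"x":0,"y":0,"z":0,"ax":0,"ay":0,"az":0},{"x":0,"y":0,"z":0,"ax":0,"ay":0,"az":0},{"x":0,"y":0,"z":0,"ax":0,"ay":0,"az":0}]' 0 20
```

```text
[-0.0006 -0.0005  0.1178]
t: 5.0
eef_pos: [0.4373, 0.2211, 0.0697]
tool_rot: [-0.0, 0.156, 0.988, -0.0]
contact_force: [-0.3, 0.3, 0.1]
gripper_width: 1.002
grasp_force: 0.0
t: 5.7
eef_pos: [0.4376, 0.2213, 0.0704]
tool_rot: [0.0, 0.156, 0.988, 0.0]
contact_force: [-1.5, -0.5, 6.9]
gripper_width: 0.293
grasp_force: 21.5
```

Width 25 mm: it's on the knob. Firming up and lifting.

```bash
python3 -m jog '[{"x":0,"y":0,"z":0,"ax":0,"ay":0,"az":0},{"x":0,"y":0,"z":0,"ax":0,"ay":0,"az":0},{"x":0,"y":0,"z":-0.005,"ax":0,"ay":0,"az":0},{"x":0,"y":0,"z":-0.015,"ax":0,"ay":0,"az":0},{"x":0,"y":0,"z":-0.03,"ax":0,"ay":0,"az":0},{"x":0,"y":0,"z":-0.05,"ax":0,"ay":0,"az":0},{"x":0,"y":0,"z":-0.07,"ax":0,"ay":0,"az":0},{"x":0,"y":0,"z":-0.082,"ax":0,"ay":0,"az":0},{"x":0,"y":0,"z":-0.09,"ax":0,"ay":0,"az":0},{"x":0,"y":0,"z":-0.09,"ax":0,"ay":0,"az":0}]' 0 45
python3 -c "
from h import *;print(shift([.607,.136,.160]).round(4))"
```

```text
t: 6.7
eef_pos: [0.4376, 0.2215, 0.1607]
tool_rot: [0.001, 0.156, 0.988, 0.001]
contact_force: [0.0, -0.7, -2.2]
gripper_width: 0.278
grasp_force: 44.4
[-0.1874 -0.0293  0.0008]
```

```bash
python3 -m jog '[{"x":-0.01,"y":-0.0016,"z":0,"ax":0,"ay":0,"az":0},{"x":-0.03,"y":-0.0047,"z":0,"ax":0,"ay":0,"az":0},{"x":-0.06,"y":-0.0094,"z":0,"ax":0,"ay":0,"az":0},{"x":-0.095,"y":-0.0148,"z":0,"ax":0,"ay":0,"az":0},{"x":-0.13,"y":-0.02,"z":0,"ax":0,"ay":0,"az":0},{"x":-0.16,"y":-0.025,"z":0,"ax":0,"ay":0,"az":0},{"x":-0.178,"y":-0.028,"z":0,"ax":0,"ay":0,"az":0},{"x":-0.187,"y":-0.0293,"z":0,"ax":0,"ay":0,"az":0},{"x":-0.187,"y":-0.0293,"z":0,"ax":0,"ay":0,"az":0}]'
python3 snap.py w6
```

```text
t: 7.6
eef_pos: [0.6066, 0.1344, 0.1587]
tool_rot: [-0.001, 0.157, 0.988, -0.001]
contact_force: [-0.9, 0.3, -2.2]
gripper_width: 0.277
grasp_force: 44.4
7.6 [0.6066 0.1344 0.1587] [-5.000e-04  1.567e-01  9.877e-01 -7.000e-04] [-0.54  0.44  0.3   1.75 -0.15  0.98  1.07]
```

View pics/w6.png

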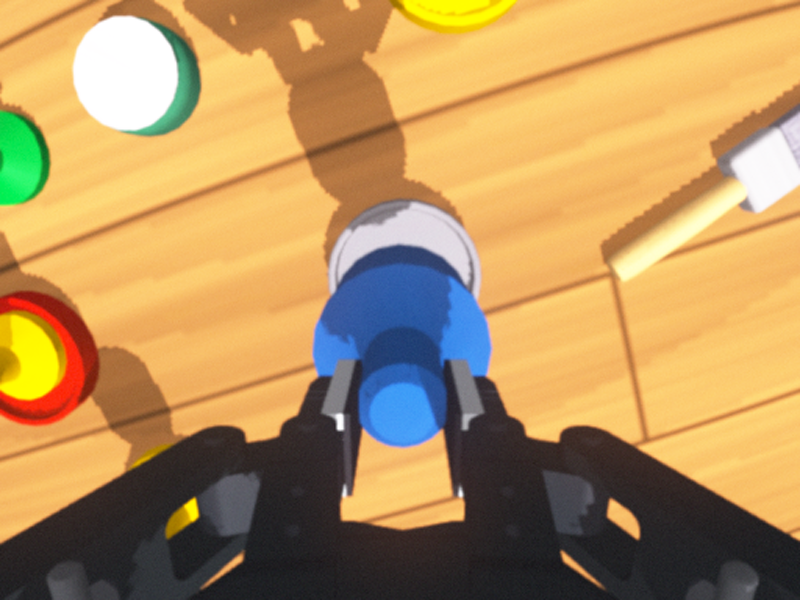

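Jar held upright, knob (403,395); spare-tray rim spans x 329–481, top row 200. Red tray at left, outer x-max ~97, rows 290–424.

```bash
cat > fit.py <<'E'
# fit.py pic xmin xmax ymin [ymax]: tray centre from rim extents ('-' unknown)
import sys;A=sys.argv;sys.argv=A[:2]
from m import *
from scipy.optimize import least_squares
obs=[None if a=='-' else float(a) for a in A[2:6]]
def f(c):
    a,b=rimf(c);e=[a[0],b[0],a[1],b[1]];return [ei-o for ei,o in zip(e,obs) if o is not None]
def rimf(c,r=.048,z=.022):
    P=np.array([(proj(p,[c[0]+r*np.cos(t),c[1]+r*np.sin(t),z])+.5)*1.5625-.5 for t in np.linspace(0,6.28,90)]);return P.min(0),P.max(0)
x0=world(p,(np.nanmean([o if o is not None else np.nan for o in obs[:2]]),np.nanmean([o if o is not None else np.nan for o in obs[2:]])),.022)[:2]
s=least_squares(f,x0,diff_step=1e-4);t=np.append(s.x,get_obs()["eef_pos"][2]);print(s.x.round(4),s.fun.round(1),"shift",shift(t).round(4))
E
python3 fit.py w6 329 481 200 -; python3 fit.py w6 - 97 290 424; python3 fit.py w2 347 477 185 -; python3 fit.py w4 329 470 186 -;python3 fit.py w3 303 497 199 -
```

```text
[0.6116 0.1339] [-1.3  1.3  0.1] shift [-0.0062  0.0004 -0.    ]
[ 0.5858 -0.1269] [ 0.1  1.6 -1.8] shift [-6.200e-02 -2.557e-01  2.000e-04]
[0.4364 0.2217] [-0.5  0.5  0. ] shift [0.1875 0.0299 0.0003]
[0.4363 0.2206] [-0.5  0.5  0. ] shift [0.1873 0.0289 0.0003]
[0.4361 0.2207] [-1.9  1.9  0.2] shift [0.1875 0.0288 0.0003]
```

```bash
python3 -m jog '[{"x":-0.003,"y":0.001,"z":0.01,"ax":0,"ay":0,"az":0},{"x":-0.005,"y":0.001,"z":0.03,"ax":0,"ay":0,"az":0},{"x":-0.005,"y":0.001,"z":0.05,"ax":0,"ay":0,"az":0},{"x":-0.005,"y":0.001,"z":0.066,"ax":0,"ay":0,"az":0},{"x":-0.005,"y":0.001,"z":0.077,"ax":0,"ay":0,"az":0},{"x":-0.005,"y":0.001,"z":0.083,"ax":0,"ay":0,"az":0},{"x":-0.005,"y":0.001,"z":0.086,"ax":0,"ay":0,"az":0},{"x":-0.005,"y":0.001,"z":0.088,"ax":0,"ay":0,"az":0},{"x":-0.005,"y":0.001,"z":0.088,"ax":0,"ay":0,"az":0},{"x":-0.005,"y":0.001,"z":0.088,"ax":0,"ay":0,"az":0}]'
```

```text
t: 8.65
eef_pos: [0.6117, 0.1353, 0.0725]
tool_rot: [0.0, 0.156, 0.988, 0.0]
contact_force: [0.2, -0.5, -2.5]
gripper_width: 0.28
grasp_force: 44.4
```

```bash
python3 -m jog '[{"x":0,"y":0,"z":0.001,"ax":0,"ay":0,"az":0},{"x":0,"y":0,"z":0.0015,"ax":0,"ay":0,"az":0},{"x":0,"y":0,"z":0.002,"ax":0,"ay":0,"az":0},{"x":0,"y":0,"z":0.002,"ax":0,"ay":0,"az":0}]'
```

```text
t: 9.05
eef_pos: [0.6117, 0.1351, 0.0706]
tool_rot: [0.0, 0.156, 0.988, 0.0]
contact_force: [-1.9, -1.2, 5.2]
gripper_width: 0.285
grasp_force: 45.1
```

Touching down (+5 N). Releasing and rising.

```bash
python3 -m jog '[{"x":0,"y":0,"z":0,"ax":0,"ay":0,"az":0},{"x":0,"y":0,"z":0,"ax":0,"ay":0,"az":0},{"x":0,"y":0,"z":0,"ax":0,"ay":0,"az":0},{"x":0,"y":0,"z":0,"ax":0,"ay":0,"az":0},{"x":0,"y":0,"z":0,"ax":0,"ay":0,"az":0},{"x":0,"y":0,"z":-0.03,"ax":0,"ay":0,"az":0},{"x":0,"y":0,"z":-0.08,"ax":0,"ay":0,"az":0},{"x":0,"y":0,"z":-0.12,"ax":0,"ay":0,"az":0},{"x":0,"y":0,"z":-0.15,"ax":0,"ay":0,"az":0},{"x":0,"y":0,"z":-0.15,"ax":0,"ay":0,"az":0}]' 1 40
python3 -c "
from h import *;print(shift([.579,-.13,.22]).round(4))"
```

```text
t: 10.05
eef_pos: [0.6142, 0.1357, 0.2252]
tool_rot: [0.004, 0.156, 0.988, 0.002]
contact_force: [0.5, -0.4, -0.1]
gripper_width: 0.997
grasp_force: 0.0
[-0.0483 -0.2636  0.0041]
```

```bash
python3 -m jog '[{"x":-0.005,"y":-0.026,"z":0,"ax":0,"ay":0,"az":0},{"x":-0.0505,"y":-0.262,"z":0,"ax":0,"ay":0,"az":0},{"x":-0.0505,"y":-0.262,"z":0,"ax":0,"ay":0,"az":0},{"x":-0.0505,"y":-0.262,"z":0,"ax":0,"ay":0,"az":0},{"x":-0.0505,"y":-0.262,"z":0,"ax":0,"ay":0,"az":0},{"x":-0.0505,"y":-0.262,"z":0,"ax":0,"ay":0,"az":0},{"x":-0.0505,"y":-0.262,"z":0,"ax":0,"ay":0,"az":0},{"x":-0.0505,"y":-0.262,"z":0,"ax":0,"ay":0,"az":0},{"x":-0.0505,"y":-0.262,"z":0,"ax":0,"ay":0,"az":0},{"x":-0.0505,"y":-0.262,"z":0,"ax":0,"ay":0,"az":0}]'
python3 snap.py w7
```

```text
t: 11.05
eef_pos: [0.5789, -0.1277, 0.2195]
tool_rot: [-0.0, 0.154, 0.988, 0.0]
contact_force: [0.4, 0.1, -0.0]
gripper_width: 1.003
grasp_force: 0.0
11.05 [ 0.5789 -0.1277  0.2195] [-3.000e-04  1.544e-01  9.880e-01  3.000e-04] [-0.2   0.34  0.4   1.76 -0.15  1.08  1.51]
```

View pics/w7.png

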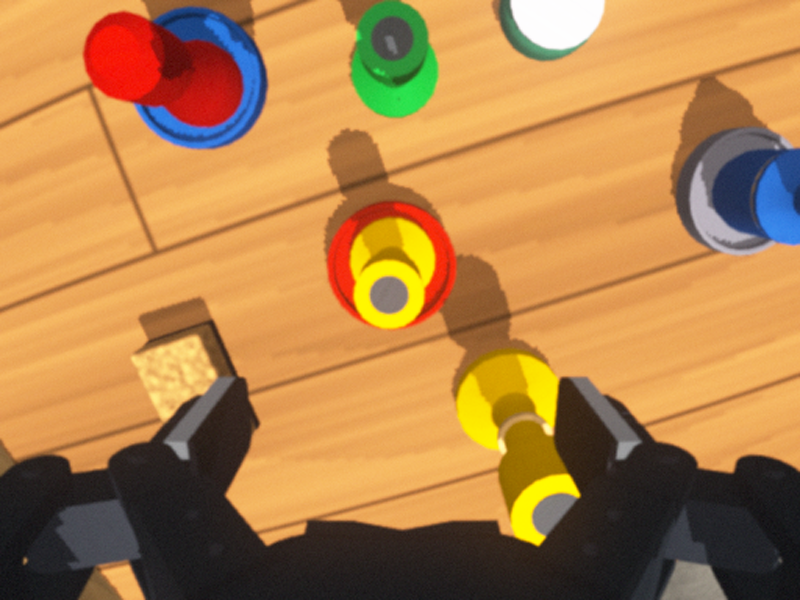

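Candlestick's cup top is centred at (389,294), the red rim spans x 328–456 from row 202, and the blue tray's rim runs to x 267 and rows 6–149 with the mill's head at ~(128,56).

```bash
python3 m.py w7 389,294,.124 130,56,.131; python3 fit.py w7 328 456 202 -; python3 fit.py w7 - 267 7 149
python3 -c "
from h import *;import pickle
p=pickle.load(open('w7.pkl','rb'));w=world(p,(389,294),.124);w[2]=.07;print(shift(w).round(4))"
```

```text
389,294,.124 [ 0.5807 -0.1361]
130,56,.131 [ 0.4248 -0.2196]
[ 0.5866 -0.1384] [-1.1  1.1  0.1] shift [-0.0105 -0.0077 -0.    ]
[ 0.4183 -0.2245] [-0.  -0.6  0.6] shift [ 0.1235 -0.141   0.    ]
[-0.0043 -0.0074  0.1496]
```

```bash
python3 -m jog '[{"x":-0.004,"y":-0.0075,"z":0.02,"ax":0,"ay":0,"az":0},{"x":-0.004,"y":-0.0075,"z":0.06,"ax":0,"ay":0,"az":0},{"x":-0.004,"y":-0.0075,"z":0.1,"ax":0,"ay":0,"az":0},{"x":-0.004,"y":-0.0075,"z":0.13,"ax":0,"ay":0,"az":0},{"x":-0.004,"y":-0.0075,"z":0.147,"ax":0,"ay":0,"az":0},{"x":-0.004,"y":-0.0075,"z":0.153,"ax":0,"ay":0,"az":0},{"x":-0.004,"y":-0.0075,"z":0.153,"ax":0,"ay":0,"az":0},{"x":-0.004,"y":-0.0075,"z":0.153,"ax":0,"ay":0,"az":0}]'
python3 -m jog '[{"x":0,"y":0,"z":0,"ax":0,"ay":0,"az":0},{"x":0,"y":0,"z":0,"ax":0,"ay":0,"az":0},{"x":0,"y":0,"z":0,"ax":0,"ay":0,"az":0},{"x":0,"y":0,"z":0,"ax":0,"ay":0,"az":0},{"x":0,"y":0,"z":0,"ax":0,"ay":0,"az":0},{"x":0,"y":0,"z":0,"ax":0,"ay":0,"az":0},{"x":0,"y":0,"z":0,"ax":0,"ay":0,"az":0}]' 0 40
```

```text
t: 11.9
eef_pos: [0.5811, -0.1378, 0.0679]
tool_rot: [0.001, 0.155, 0.988, 0.0]
contact_force: [0.4, -0.5, -0.0]
gripper_width: 1.001
grasp_force: 0.0
t: 12.6
eef_pos: [0.5809, -0.1378, 0.0676]
tool_rot: [0.001, 0.156, 0.988, 0.0]
contact_force: [0.5, 1.7, 5.3]
gripper_width: 0.429
grasp_force: 40.0
```

```bash
python3 -m jog '[{"x":0,"y":0,"z":-0.005,"ax":0,"ay":0,"az":0},{"x":0,"y":0,"z":-0.02,"ax":0,"ay":0,"az":0},{"x":0,"y":0,"z":-0.045,"ax":0,"ay":0,"az":0},{"x":0,"y":0,"z":-0.075,"ax":0,"ay":0,"az":0},{"x":0,"y":0,"z":-0.1,"ax":0,"ay":0,"az":0},{"x":0,"y":0,"z":-0.115,"ax":0,"ay":0,"az":0},{"x":0,"y":0,"z":-0.12,"ax":0,"ay":0,"az":0},{"x":0,"y":0,"z":-0.12,"ax":0,"ay":0,"az":0},{"x":0,"y":0,"z":-0.12,"ax":0,"ay":0,"az":0}]' 0 45
python3 -c "
from h import *;print(shift([.4362,.2205,.188]).round(4))"
```

```text
t: 13.5
eef_pos: [0.5793, -0.1377, 0.1857]
tool_rot: [-0.001, 0.156, 0.988, -0.0]
contact_force: [-0.2, 0.2, -2.9]
gripper_width: 0.426
grasp_force: 45.4
[ 0.2463  0.2969 -0.0019]
```

```bash
python3 -m jog '[{"x":0.01,"y":0.012,"z":0,"ax":0,"ay":0,"az":0},{"x":0.03,"y":0.036,"z":0,"ax":0,"ay":0,"az":0},{"x":0.057,"y":0.069,"z":0,"ax":0,"ay":0,"az":0},{"x":0.087,"y":0.105,"z":0,"ax":0,"ay":0,"az":0},{"x":0.117,"y":0.141,"z":0,"ax":0,"ay":0,"az":0},{"x":0.147,"y":0.177,"z":0,"ax":0,"ay":0,"az":0},{"x":0.177,"y":0.213,"z":0,"ax":0,"ay":0,"az":0},{"x":0.207,"y":0.25,"z":0,"ax":0,"ay":0,"az":0},{"x":0.23,"y":0.277,"z":0,"ax":0,"ay":0,"az":0},{"x":0.242,"y":0.292,"z":0,"ax":0,"ay":0,"az":0},{"x":0.247,"y":0.297,"z":0,"ax":0,"ay":0,"az":0},{"x":0.247,"y":0.297,"z":0,"ax":0,"ay":0,"az":0}]'
python3 snap.py w8;python3 -c "
from h import *;print(shift([.4362,.2205,.0675]).round(4))"
```

```text
t: 14.7
eef_pos: [0.4354, 0.2211, 0.1863]
tool_rot: [-0.001, 0.155, 0.988, -0.0]
contact_force: [0.0, 0.4, -2.6]
gripper_width: 0.427
grasp_force: 45.5
14.7 [0.4354 0.2211 0.1863] [-5.000e-04  1.547e-01  9.880e-01 -5.000e-04] [-0.78  0.18  0.21  2.02 -0.05  0.95  0.71]
[1.000e-04 8.000e-04 1.189e-01]
```

View pics/w8.png

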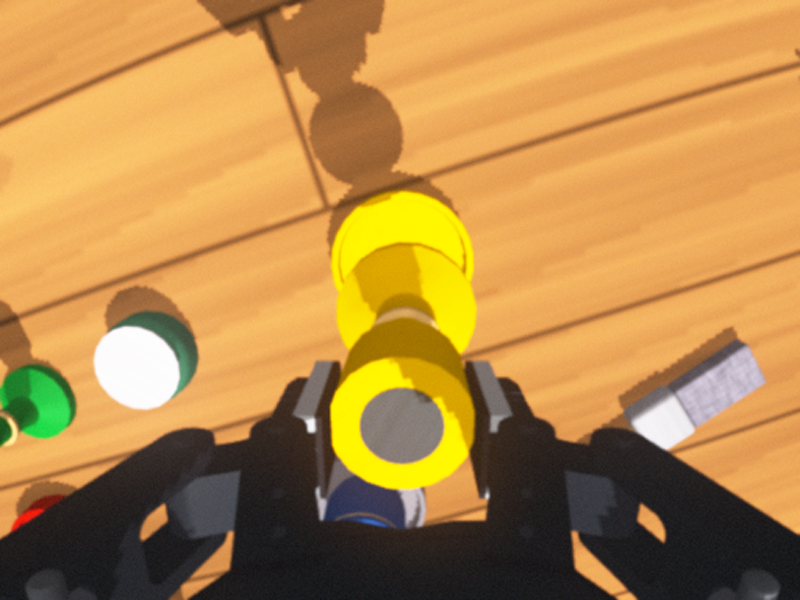

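Candlestick held upright, cup top centre (402,425); yellow rim x 332–474, top 191.

```bash
python3 m.py w8 402,425,.2427; python3 fit.py w8 332 474 191 -
```

```text
402,425,.2427 [0.4354 0.2207]
[0.4363 0.2207] [-0.6  0.6  0. ] shift [ 0.0001  0.0009 -0.    ]
```

Aligned within 1 mm, so I'm lowering it.

```bash
python3 -m jog '[{"x":0,"y":0,"z":0.01,"ax":0,"ay":0,"az":0},{"x":0,"y":0,"z":0.03,"ax":0,"ay":0,"az":0},{"x":0,"y":0,"z":0.055,"ax":0,"ay":0,"az":0},{"x":0,"y":0,"z":0.08,"ax":0,"ay":0,"az":0},{"x":0,"y":0,"z":0.1,"ax":0,"ay":0,"az":0},{"x":0,"y":0,"z":0.11,"ax":0,"ay":0,"az":0},{"x":0,"y":0,"z":0.115,"ax":0,"ay":0,"az":0},{"x":0,"y":0,"z":0.117,"ax":0,"ay":0,"az":0},{"x":0,"y":0,"z":0.118,"ax":0,"ay":0,"az":0},{"x":0,"y":0,"z":0.118,"ax":0,"ay":0,"az":0},{"x":0,"y":0,"z":0.118,"ax":0,"ay":0,"az":0}]'
```

```text
t: 15.85
eef_pos: [0.437, 0.2209, 0.0695]
tool_rot: [0.0, 0.156, 0.988, 0.0]
contact_force: [-0.7, 0.8, -2.0]
gripper_width: 0.427
grasp_force: 45.5
```

```bash
python3 -m jog '[{"x":0,"y":0,"z":0.001,"ax":0,"ay":0,"az":0},{"x":0,"y":0,"z":0.0015,"ax":0,"ay":0,"az":0},{"x":0,"y":0,"z":0.002,"ax":0,"ay":0,"az":0},{"x":0,"y":0,"z":0.002,"ax":0,"ay":0,"az":0}]'
```

```text
t: 16.25
eef_pos: [0.437, 0.2209, 0.0676]
tool_rot: [0.0, 0.156, 0.988, 0.0]
contact_force: [-1.6, -0.8, 5.1]
gripper_width: 0.424
grasp_force: 45.9
```

```bash
python3 -m jog '[{"x":0,"y":0,"z":0,"ax":0,"ay":0,"az":0},{"x":0,"y":0,"z":0,"ax":0,"ay":0,"az":0},{"x":0,"y":0,"z":0,"ax":0,"ay":0,"az":0},{"x":0,"y":0,"z":0,"ax":0,"ay":0,"az":0},{"x":0,"y":0,"z":0,"ax":0,"ay":0,"az":0},{"x":0,"y":0,"z":-0.03,"ax":0,"ay":0,"az":0},{"x":0,"y":0,"z":-0.08,"ax":0,"ay":0,"az":0},{"x":0,"y":0,"z":-0.12,"ax":0,"ay":0,"az":0},{"x":0,"y":0,"z":-0.152,"ax":0,"ay":0,"az":0},{"x":0,"y":0,"z":-0.152,"ax":0,"ay":0,"az":0}]' 1 40
python3 -m jog '[{"x":-0.006,"y":-0.02,"z":0,"ax":0,"ay":0,"az":0},{"x":-0.123,"y":-0.425,"z":0,"ax":0,"ay":0,"az":0},{"x":-0.123,"y":-0.425,"z":0,"ax":0,"ay":0,"az":0},{"x":-0.123,"y":-0.425,"z":0,"ax":0,"ay":0,"az":0},{"x":-0.123,"y":-0.425,"z":0,"ax":0,"ay":0,"az":0},{"x":-0.123,"y":-0.425,"z":0,"ax":0,"ay":0,"az":0},{"x":-0.123,"y":-0.425,"z":0,"ax":0,"ay":0,"az":0},{"x":-0.123,"y":-0.425,"z":0,"ax":0,"ay":0,"az":0},{"x":-0.123,"y":-0.425,"z":0,"ax":0,"ay":0,"az":0},{"x":-0.123,"y":-0.425,"z":0,"ax":0,"ay":0,"az":0},{"x":-0.123,"y":-0.425,"z":0,"ax":0,"ay":0,"az":0},{"x":-0.123,"y":-0.425,"z":0,"ax":0,"ay":0,"az":0}]'
python3 snap.py w9
```

```text
t: 17.25
eef_pos: [0.4391, 0.2221, 0.2235]
tool_rot: [0.003, 0.156, 0.988, 0.003]
contact_force: [-0.1, 0.9, -0.1]
gripper_width: 0.999
grasp_force: 0.0
t: 18.45
eef_pos: [0.4223, -0.2213, 0.2182]
tool_rot: [-0.001, 0.156, 0.988, 0.0]
contact_force: [-0.7, 1.0, -0.0]
gripper_width: 1.002
grasp_force: 0.0
18.45 [ 0.4223 -0.2213  0.2182] [-7.000e-04  1.562e-01  9.877e-01  1.000e-04] [-0.23  0.13  0.65  2.02 -0.09  1.02  1.72]
```

View pics/w9.png

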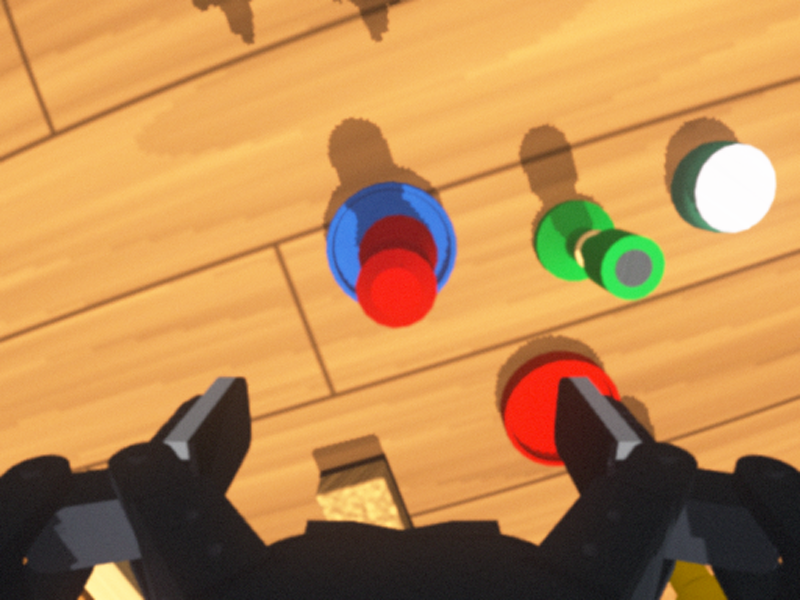

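Mill head is centred at (397,287); blue rim spans x 327–456, top 182; the red tray is empty.

```bash
python3 fit.py w9 327 456 182 -
python3 -c "
from h import *;import pickle
p=pickle.load(open('w9.pkl','rb'));w=world(p,(397,287),.127);w[2]=.067;print(w,shift(w).round(4))"
```

```text
[ 0.4162 -0.228 ] [-1.4  1.4  0.1] shift [ 0.0038 -0.0091  0.    ]
[ 0.42062271 -0.22410318  0.067     ] [ 0.0006 -0.0041  0.1512]
```

```bash
python3 -m jog '[{"x":0,"y":-0.004,"z":0.02,"ax":0,"ay":0,"az":0},{"x":0,"y":-0.004,"z":0.06,"ax":0,"ay":0,"az":0},{"x":0,"y":-0.004,"z":0.1,"ax":0,"ay":0,"az":0},{"x":0,"y":-0.004,"z":0.13,"ax":0,"ay":0,"az":0},{"x":0,"y":-0.004,"z":0.147,"ax":0,"ay":0,"az":0},{"x":0,"y":-0.004,"z":0.152,"ax":0,"ay":0,"az":0},{"x":0,"y":-0.004,"z":0.152,"ax":0,"ay":0,"az":0},{"x":0,"y":-0.004,"z":0.152,"ax":0,"ay":0,"az":0}]'
python3 -m jog '[{"x":0,"y":0,"z":0,"ax":0,"ay":0,"az":0},{"x":0,"y":0,"z":0,"ax":0,"ay":0,"az":0},{"x":0,"y":0,"z":0,"ax":0,"ay":0,"az":0},{"x":0,"y":0,"z":0,"ax":0,"ay":0,"az":0},{"x":0,"y":0,"z":0,"ax":0,"ay":0,"az":0},{"x":0,"y":0,"z":0,"ax":0,"ay":0,"az":0},{"x":0,"y":0,"z":0,"ax":0,"ay":0,"az":0}]' 0 45
```

```text
t: 19.3
eef_pos: [0.4224, -0.2251, 0.0677]
tool_rot: [0.001, 0.155, 0.988, 0.0]
contact_force: [0.1, 0.4, 0.3]
gripper_width: 1.001
grasp_force: 0.0
t: 20.0
eef_pos: [0.4222, -0.2255, 0.0677]
tool_rot: [0.001, 0.156, 0.988, 0.0]
contact_force: [0.1, 1.7, 8.6]
gripper_width: 0.501
grasp_force: 45.0
```

```bash
python3 -m jog '[{"x":0,"y":0,"z":-0.005,"ax":0,"ay":0,"az":0},{"x":0,"y":0,"z":-0.02,"ax":0,"ay":0,"az":0},{"x":0,"y":0,"z":-0.045,"ax":0,"ay":0,"az":0},{"x":0,"y":0,"z":-0.075,"ax":0,"ay":0,"az":0},{"x":0,"y":0,"z":-0.1,"ax":0,"ay":0,"az":0},{"x":0,"y":0,"z":-0.115,"ax":0,"ay":0,"az":0},{"x":0,"y":0,"z":-0.12,"ax":0,"ay":0,"az":0},{"x":0,"y":0,"z":-0.12,"ax":0,"ay":0,"az":0}]' 0 45
python3 -m jog '[{"x":-0.006,"y":0.006,"z":0,"ax":0,"ay":0,"az":0},{"x":-0.02,"y":0.02,"z":0,"ax":0,"ay":0,"az":0},{"x":-0.04,"y":0.041,"z":0,"ax":0,"ay":0,"az":0},{"x":-0.065,"y":0.067,"z":0,"ax":0,"ay":0,"az":0},{"x":-0.09,"y":0.093,"z":0,"ax":0,"ay":0,"az":0},{"x":-0.11,"y":0.114,"z":0,"ax":0,"ay":0,"az":0},{"x":-0.123,"y":0.127,"z":0,"ax":0,"ay":0,"az":0},{"x":-0.129,"y":0.134,"z":0,"ax":0,"ay":0,"az":0},{"x":-0.129,"y":0.134,"z":0,"ax":0,"ay":0,"az":0},{"x":-0.129,"y":0.134,"z":0,"ax":0,"ay":0,"az":0}]'
python3 snap.py w10
```

```text
t: 20.8
eef_pos: [0.4216, -0.2253, 0.1871]
tool_rot: [0.0, 0.156, 0.988, 0.0]
contact_force: [0.9, -1.1, -3.1]
gripper_width: 0.497
grasp_force: 46.3
t: 21.8
eef_pos: [0.5847, -0.138, 0.1862]
tool_rot: [-0.001, 0.156, 0.988, -0.0]
contact_force: [-1.3, -0.4, -2.3]
gripper_width: 0.498
grasp_force: 46.3
21.8 [ 0.5847 -0.138   0.1862] [-8.000e-04  1.560e-01  9.878e-01 -3.000e-04] [-0.31  0.41  0.58  1.78 -0.26  1.03  1.62]
```

View pics/w10.png

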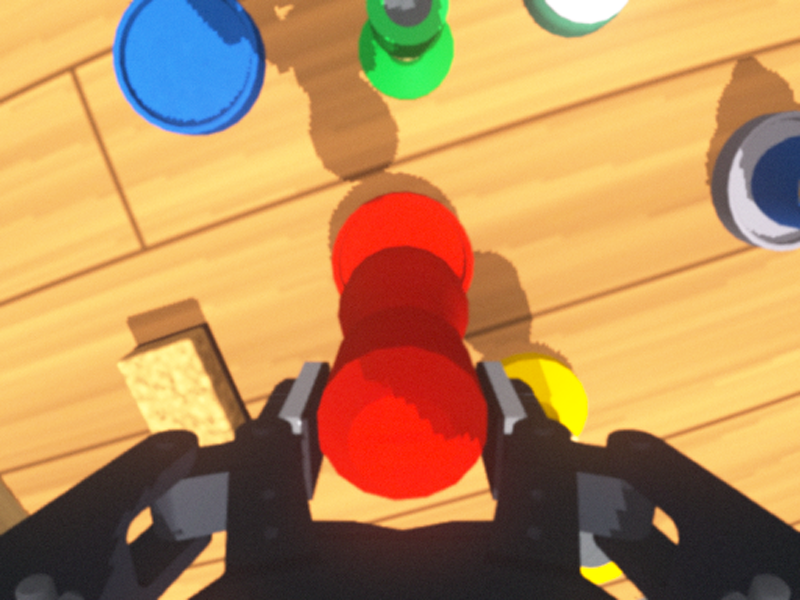

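Mill held upright, head centre (403,421); red rim x 332–473, top 191; blue tray x 114–265, bottom 135.

```bash
python3 fit.py w10 332 473 191 -; python3 fit.py w10 114 265 - 135; python3 m.py w10 403,421,.2445
```

```text
[ 0.5855 -0.1386] [-1.1  1.1  0.1] shift [-0.001   0.0001 -0.    ]
[ 0.4175 -0.2258] [ 2.  -1.9 -0.1] shift [ 0.1318 -0.1346  0.0002]
403,421,.2445 [ 0.5828 -0.1376]
```

```bash
python3 -m jog '[{"x":-0.002,"y":0,"z":0.01,"ax":0,"ay":0,"az":0},{"x":-0.002,"y":0,"z":0.03,"ax":0,"ay":0,"az":0},{"x":-0.002,"y":0,"z":0.055,"ax":0,"ay":0,"az":0},{"x":-0.002,"y":0,"z":0.08,"ax":0,"ay":0,"az":0},{"x":-0.002,"y":0,"z":0.1,"ax":0,"ay":0,"az":0},{"x":-0.002,"y":0,"z":0.11,"ax":0,"ay":0,"az":0},{"x":-0.002,"y":0,"z":0.115,"ax":0,"ay":0,"az":0},{"x":-0.002,"y":0,"z":0.117,"ax":0,"ay":0,"az":0},{"x":-0.002,"y":0,"z":0.118,"ax":0,"ay":0,"az":0},{"x":-0.002,"y":0,"z":0.119,"ax":0,"ay":0,"az":0},{"x":-0.002,"y":0,"z":0.119,"ax":0,"ay":0,"az":0}]'
python3 -m jog '[{"x":0,"y":0,"z":0.0005,"ax":0,"ay":0,"az":0},{"x":0,"y":0,"z":0.001,"ax":0,"ay":0,"az":0},{"x":0,"y":0,"z":0.001,"ax":0,"ay":0,"az":0}]'
```

```text
t: 22.95
eef_pos: [0.5878, -0.1383, 0.0684]
tool_rot: [0.0, 0.156, 0.988, 0.0]
contact_force: [-1.5, 0.0, -2.3]
gripper_width: 0.498
grasp_force: 46.3
t: 23.25
eef_pos: [0.5881, -0.1383, 0.0678]
tool_rot: [0.001, 0.156, 0.988, 0.0]
contact_force: [-0.6, 1.5, 5.8]
gripper_width: 0.5
grasp_force: 46.9
```

```bash
python3 -m jog '[{"x":0,"y":0,"z":0,"ax":0,"ay":0,"az":0},{"x":0,"y":0,"z":0,"ax":0,"ay":0,"az":0},{"x":0,"y":0,"z":0,"ax":0,"ay":0,"az":0},{"x":0,"y":0,"z":0,"ax":0,"ay":0,"az":0},{"x":0,"y":0,"z":0,"ax":0,"ay":0,"az":0},{"x":0,"y":0,"z":-0.03,"ax":0,"ay":0,"az":0},{"x":0,"y":0,"z":-0.08,"ax":0,"ay":0,"az":0},{"x":0,"y":0,"z":-0.12,"ax":0,"ay":0,"az":0},{"x":0,"y":0,"z":-0.152,"ax":0,"ay":0,"az":0},{"x":0,"y":0,"z":-0.152,"ax":0,"ay":0,"az":0}]' 1 40
python3 -m jog '[{"x":0.006,"y":0.026,"z":0,"ax":0,"ay":0,"az":0},{"x":0.0617,"y":0.267,"z":0,"ax":0,"ay":0,"az":0},{"x":0.0617,"y":0.267,"z":0,"ax":0,"ay":0,"az":0},{"x":0.0617,"y":0.267,"z":0,"ax":0,"ay":0,"az":0},{"x":0.0617,"y":0.267,"z":0,"ax":0,"ay":0,"az":0},{"x":0.0617,"y":0.267,"z":0,"ax":0,"ay":0,"az":0},{"x":0.0617,"y":0.267,"z":0,"ax":0,"ay":0,"az":0},{"x":0.0617,"y":0.267,"z":0,"ax":0,"ay":0,"az":0},{"x":0.0617,"y":0.267,"z":0,"ax":0,"ay":0,"az":0},{"x":0.0617,"y":0.267,"z":0,"ax":0,"ay":0,"az":0}]'
python3 snap.py w11; python3 - <<'E'
from h import *
im=cv2.cvtColor(cv2.imread("pics/w11.png"),cv2.COLOR_BGR2HSV)
m=cv2.inRange(im,(100,120,60),(125,255,255));x,y,w,h=cv2.boundingRect(m);print(x,x+w,y,y+h)
print(shift([.6117,.1351,.0705]).round(4))
import pickle;p=pickle.load(open("w11.pkl","rb"));print((proj(p,[.6117,.1351,.119])+.5)*1.5625)
E
```

```text
t: 24.25
eef_pos: [0.5903, -0.1394, 0.2239]
tool_rot: [0.004, 0.156, 0.988, 0.0]
contact_force: [0.9, -0.0, -0.1]
gripper_width: 1.001
grasp_force: 0.0
t: 25.25
eef_pos: [0.6109, 0.1326, 0.2188]
tool_rot: [-0.0, 0.157, 0.988, -0.0]
contact_force: [-0.0, 0.3, -0.2]
gripper_width: 1.006
grasp_force: 0.0
25.25 [0.6109 0.1326 0.2188] [-0.000e+00  1.573e-01  9.876e-01 -3.000e-04] [-0.7   0.41  0.53  1.69 -0.23  1.11  1.15]
357 457 214 316
[-0.      0.0025  0.1484]
[408.43301836 284.81099059]
```

View pics/w11.png

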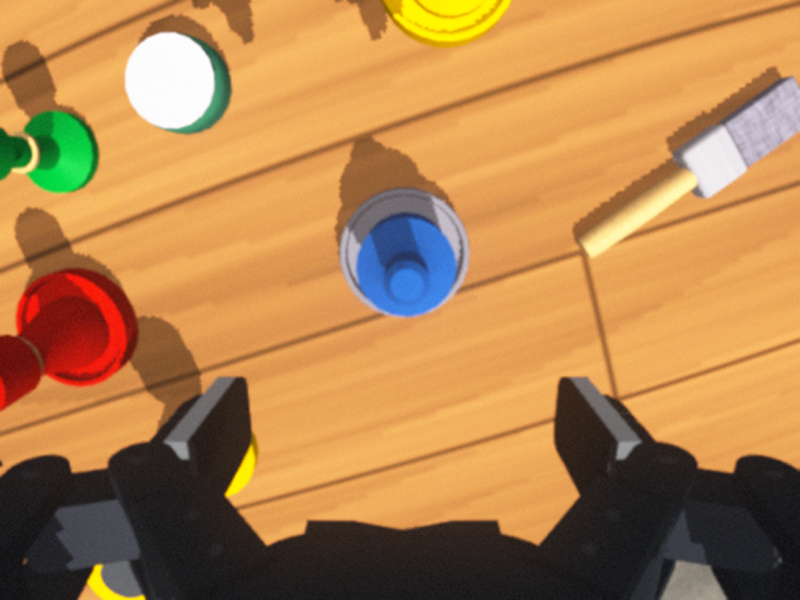

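Jar stands in the spare tray with its knob at (407,283), as predicted, and the mill stands in the red tray. I'm gripping the jar.

```bash
python3 -m jog '[{"x":0,"y":0.002,"z":0.02,"ax":0,"ay":0,"az":0},{"x":0,"y":0.002,"z":0.06,"ax":0,"ay":0,"az":0},{"x":0,"y":0.002,"z":0.1,"ax":0,"ay":0,"az":0},{"x":0,"y":0.002,"z":0.13,"ax":0,"ay":0,"az":0},{"x":0,"y":0.002,"z":0.145,"ax":0,"ay":0,"az":0},{"x":0,"y":0.002,"z":0.149,"ax":0,"ay":0,"az":0},{"x":0,"y":0.002,"z":0.149,"ax":0,"ay":0,"az":0},{"x":0,"y":0.002,"z":0.149,"ax":0,"ay":0,"az":0}]'
python3 -m jog '[{"x":0,"y":0,"z":0,"ax":0,"ay":0,"az":0},{"x":0,"y":0,"z":0,"ax":0,"ay":0,"az":0},{"x":0,"y":0,"z":0,"ax":0,"ay":0,"az":0},{"x":0,"y":0,"z":0,"ax":0,"ay":0,"az":0},{"x":0,"y":0,"z":0,"ax":0,"ay":0,"az":0},{"x":0,"y":0,"z":0,"ax":0,"ay":0,"az":0},{"x":0,"y":0,"z":0,"ax":0,"ay":0,"az":0},{"x":0,"y":0,"z":0,"ax":0,"ay":0,"az":0}]' 0 45
```

```text
t: 26.1
eef_pos: [0.6129, 0.1367, 0.0716]
tool_rot: [0.001, 0.156, 0.988, 0.001]
contact_force: [-0.8, -1.0, 0.6]
gripper_width: 1.005
grasp_force: 0.0
t: 26.9
eef_pos: [0.6118, 0.1364, 0.0703]
tool_rot: [0.0, 0.156, 0.988, 0.0]
contact_force: [-1.5, -1.0, 5.8]
gripper_width: 0.282
grasp_force: 44.4
```

```bash
python3 -m jog '[{"x":0,"y":0,"z":-0.005,"ax":0,"ay":0,"az":0},{"x":0,"y":0,"z":-0.02,"ax":0,"ay":0,"az":0},{"x":0,"y":0,"z":-0.045,"ax":0,"ay":0,"az":0},{"x":0,"y":0,"z":-0.075,"ax":0,"ay":0,"az":0},{"x":0,"y":0,"z":-0.105,"ax":0,"ay":0,"az":0},{"x":0,"y":0,"z":-0.135,"ax":0,"ay":0,"az":0},{"x":0,"y":0,"z":-0.155,"ax":0,"ay":0,"az":0},{"x":0,"y":0,"z":-0.165,"ax":0,"ay":0,"az":0},{"x":0,"y":0,"z":-0.17,"ax":0,"ay":0,"az":0},{"x":0,"y":0,"z":-0.17,"ax":0,"ay":0,"az":0}]' 0 45
python3 -m jog '[{"x":0.003,"y":-0.015,"z":0,"ax":0,"ay":0,"az":0},{"x":0.008,"y":-0.045,"z":0,"ax":0,"ay":0,"az":0},{"x":0.016,"y":-0.085,"z":0,"ax":0,"ay":0,"az":0},{"x":0.024,"y":-0.13,"z":0,"ax":0,"ay":0,"az":0},{"x":0.032,"y":-0.175,"z":0,"ax":0,"ay":0,"az":0},{"x":0.04,"y":-0.22,"z":0,"ax":0,"ay":0,"az":0},{"x":0.048,"y":-0.265,"z":0,"ax":0,"ay":0,"az":0},{"x":0.056,"y":-0.31,"z":0,"ax":0,"ay":0,"az":0},{"x":0.064,"y":-0.35,"z":0,"ax":0,"ay":0,"az":0},{"x":0.07,"y":-0.38,"z":0,"ax":0,"ay":0,"az":0},{"x":0.073,"y":-0.398,"z":0,"ax":0,"ay":0,"az":0},{"x":0.074,"y":-0.405,"z":0,"ax":0,"ay":0,"az":0}]'
python3 -m jog '[{"x":0,"y":0,"z":0.02,"ax":0,"ay":0,"az":0},{"x":0,"y":0,"z":0.05,"ax":0,"ay":0,"az":0},{"x":0,"y":0,"z":0.07,"ax":0,"ay":0,"az":0},{"x":0,"y":0,"z":0.08,"ax":0,"ay":0,"az":0},{"x":0,"y":0,"z":0.08,"ax":0,"ay":0,"az":0}]'
python3 snap.py w12
```

```text
t: 27.9
eef_pos: [0.6113, 0.1367, 0.2398]
tool_rot: [-0.0, 0.156, 0.988, 0.0]
contact_force: [0.5, 0.4, -2.1]
gripper_width: 0.284
grasp_force: 44.4
t: 29.1
eef_pos: [0.4135, -0.228, 0.239]
tool_rot: [-0.001, 0.158, 0.987, 0.0]
contact_force: [-0.1, -0.8, -2.0]
gripper_width: 0.28
grasp_force: 44.5
t: 29.6
eef_pos: [0.4153, -0.2251, 0.1585]
tool_rot: [-0.002, 0.156, 0.988, -0.0]
contact_force: [-0.7, 0.6, -2.0]
gripper_width: 0.284
grasp_force: 44.5
29.6 [ 0.4153 -0.2251  0.1585] [-0.0018  0.1555  0.9878 -0.    ] [-0.27  0.23  0.74  2.1  -0.2   0.88  1.84]
```

View pics/w12.png

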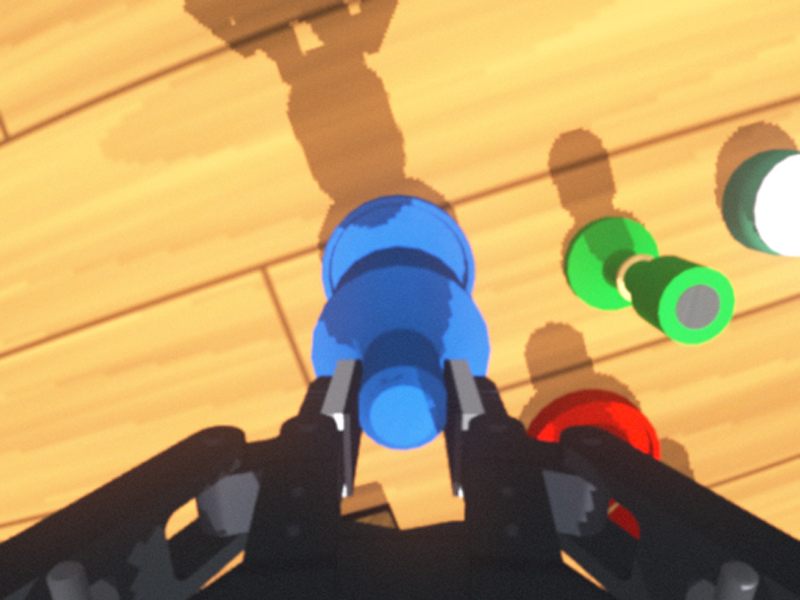

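Jar held upright, knob (403,400); blue rim x 322–475, top 195.

```bash
python3 fit.py w12 322 475 195 -; python3 m.py w12 402,402,.207
```

```text
[ 0.4159 -0.2283] [-1.1  1.   0.1] shift [-0.0006 -0.0025  0.    ]
402,402,.207 [ 0.413  -0.2248]
```

```bash
python3 -m jog '[{"x":-0.001,"y":-0.003,"z":0.01,"ax":0,"ay":0,"az":0},{"x":-0.001,"y":-0.003,"z":0.03,"ax":0,"ay":0,"az":0},{"x":-0.001,"y":-0.003,"z":0.05,"ax":0,"ay":0,"az":0},{"x":-0.001,"y":-0.003,"z":0.066,"ax":0,"ay":0,"az":0},{"x":-0.001,"y":-0.003,"z":0.077,"ax":0,"ay":0,"az":0},{"x":-0.001,"y":-0.003,"z":0.083,"ax":0,"ay":0,"az":0},{"x":-0.001,"y":-0.003,"z":0.086,"ax":0,"ay":0,"az":0},{"x":-0.001,"y":-0.003,"z":0.088,"ax":0,"ay":0,"az":0},{"x":-0.001,"y":-0.003,"z":0.088,"ax":0,"ay":0,"az":0},{"x":-0.001,"y":-0.003,"z":0.088,"ax":0,"ay":0,"az":0}]'
python3 -m jog '[{"x":0,"y":0,"z":0.0005,"ax":0,"ay":0,"az":0},{"x":0,"y":0,"z":0.001,"ax":0,"ay":0,"az":0},{"x":0,"y":0,"z":0.001,"ax":0,"ay":0,"az":0}]'
```

```text
t: 30.65
eef_pos: [0.4169, -0.2292, 0.0723]
tool_rot: [0.0, 0.156, 0.988, 0.0]
contact_force: [0.6, 0.4, -2.6]
gripper_width: 0.286
grasp_force: 44.5
t: 30.95
eef_pos: [0.4166, -0.229, 0.0709]
tool_rot: [0.0, 0.156, 0.988, 0.0]
contact_force: [0.0, 0.0, -2.9]
gripper_width: 0.281
grasp_force: 44.5
```

```bash
python3 -m jog '[{"x":0,"y":0,"z":0.0005,"ax":0,"ay":0,"az":0},{"x":0,"y":0,"z":0.001,"ax":0,"ay":0,"az":0},{"x":0,"y":0,"z":0.001,"ax":0,"ay":0,"az":0}]'
```

```text
t: 31.25
eef_pos: [0.4169, -0.2294, 0.0702]
tool_rot: [0.0, 0.156, 0.988, -0.0]
contact_force: [-0.3, -0.6, 3.7]
gripper_width: 0.279
grasp_force: 45.0
```

```bash
python3 -m jog '[{"x":0,"y":0,"z":0,"ax":0,"ay":0,"az":0},{"x":0,"y":0,"z":0,"ax":0,"ay":0,"az":0},{"x":0,"y":0,"z":0,"ax":0,"ay":0,"az":0},{"x":0,"y":0,"z":0,"ax":0,"ay":0,"az":0},{"x":0,"y":0,"z":0,"ax":0,"ay":0,"az":0},{"x":0,"y":0,"z":-0.03,"ax":0,"ay":0,"az":0},{"x":0,"y":0,"z":-0.08,"ax":0,"ay":0,"az":0},{"x":0,"y":0,"z":-0.12,"ax":0,"ay":0,"az":0},{"x":0,"y":0,"z":-0.15,"ax":0,"ay":0,"az":0},{"x":0,"y":0,"z":-0.15,"ax":0,"ay":0,"az":0},{"x":0,"y":0,"z":-0.15,"ax":0,"ay":0,"az":0}]' 1 40
python3 snap.py w13; python3 - <<'E'
from h import *
# blue silhouette: bottom edge of the jar lid vs prediction, plus top-camera blobs
p=camera_params("top");im=cv2.cvtColor(read_camera("top"),cv2.COLOR_RGB2HSV)
for n,lo,hi,c in(("red",(0,180,60),(6,255,255),(.5855,-.1386)),("blue",(105,150,60),(120,255,255),(.416,-.228)),("yel",(22,180,100),(32,255,255),(.4363,.2207)),("grey",(105,15,60),(130,110,200),(.6116,.1339))):
    u,v=proj(p,[*c,.022]).round().astype(int);m=cv2.inRange(im,lo,hi)[v-35:v+36,max(u-35,0):u+36]
    x,y,w,h=cv2.boundingRect(m);print(n,(u,v),x-35+u,x-35+u+w,y-35+v,y-35+v+h,(m>0).sum(), "top proj",proj(p,[*c,.125]).round(1))
E
```

```text
t: 32.35
eef_pos: [0.4168, -0.2288, 0.2201]
tool_rot: [0.001, 0.156, 0.988, 0.0]
contact_force: [-1.0, 0.3, 0.2]
gripper_width: 0.997
grasp_force: 0.0
32.35 [ 0.4168 -0.2288  0.2201] [7.000e-04 1.555e-01 9.878e-01 4.000e-04] [-0.34  0.13  0.79  2.03 -0.11  1.02  1.77]
red (np.int64(311), np.int64(178)) 290 332 159 200 1257 top proj [318.5 172.2]
blue (np.int64(350), np.int64(254)) 330 368 237 270 468 top proj [362.6 257.9]
yel (np.int64(150), np.int64(241)) 127 173 221 264 1337 top proj [136.8 243.4]
grey (np.int64(191), np.int64(164)) 156 156 129 129 0 top proj [183.2 156.7]
```

```bash
python3 - <<'E'
from h import *
p=camera_params("top");r=read_camera("top");im=cv2.cvtColor(r,cv2.COLOR_RGB2HSV)
u,v=proj(p,[.437,.221,.124]).round().astype(int);m=cv2.inRange(im,(0,0,0),(179,140,140))[v-9:v+10,u-9:u+10]
M=cv2.moments(m,True);print("spot",u,v,M["m00"],M["m10"]/max(M["m00"],1)-9,M["m01"]/max(M["m00"],1)-9)
# jar in the wrist view taken after rising
p=camera_params("wrist");w=cv2.cvtColor(cv2.imread("pics/w13.png"),cv2.COLOR_BGR2HSV)
x,y,a,b=cv2.boundingRect(cv2.inRange(w,(100,120,50),(125,255,255)));print("blue",x,x+a,y,y+b)
L=np.array([(proj(p,[.417+.032*np.cos(t),-.229+.032*np.sin(t),.074])+.5)*1.5625 for t in np.arange(0,6.3,.1)]);print("lid pred",L.min(0),L.max(0))
E
```

```text
spot 137 243 62.0 -1.080645161290323 0.8548387096774199
blue 339 466 186 315
lid pred [353.08293118 220.68161703] [454.09904927 319.71614096]
```

```bash
python3 -c "
from station import *
print(hand_in())"
```

```text
the job is handed in; nothing more can be done
None
```

I moved the mill, jar and candlestick into the red, blue and yellow trays, left the grey tray empty and handed in at about 32 s; alignment was about 3 mm or better before each final set-down, but the hand-in gave no verdict.

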